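# Clamp the clip-top sugar jar shut

## Task

The sugar jar has just been refilled: shut it airtight, away from the steam. Bring the hinged lid down onto its gasket, swing the wire bail over so that its bar lies behind the keeper lip on the lid, then press the clasp lever down over centre until it stays flat against the jar and holds the lid squeezed down by itself. Leave the sugar box, the espresso cup and the milk jug standing where they are.

Things in the scene. Friction and masses are not known exactly. Their poses are not given: they have to be found in the camera images.
- sugar_jar: Clear glass clip-top jar of white sugar cubes with steel neck band; 100 across, glass rim 110 high. It does not shift when pushed. Origin: centre of its underside. Its -x axis points out through the clasp, +x through the lid's hinge, z is up. The hinge axes of lid, lever and bail are all parallel to its y axis; every part is symmetric about y = 0.
- jar_lid (a joint): Lid hinge (rad), axis 60 mm from the jar's axis toward +x, 108 mm up. 0: resting on its loose rubber gasket (clasp edge then 0.03 rad above level); 1.54: upright (starts open near this). Below 0 the gasket is squeezed: pressed down it springs back when let go; clamped by the clasp it stays at about -0.017. Stiff hinge: the lid stays where it is left; about 3 N at its free edge move it.
- lid_front (a point): Point on the lid's upper face, 14 mm in from its clasp edge, 100 mm from the hinge axis. The lid is a flat steel disc 108 mm across and 8 thick; its upper face lies 11 mm off the hinge axis. z out of the upper face, x toward the hinge.
- keeper (a point): Keeper at the lid's clasp edge: a short steel tongue 22 mm wide that slopes down and out from the lid's top to a groove behind an upstanding lip. The point is where the centre of the wire bar must end up, in that groove; moves with the lid. x toward the lid's hinge, z out of the lid's top. The lip spans x = -2 to -6 mm, its top is 4 mm above this point; the wire passes over it.
- clasp_lever (a joint): Steel clasp lever's hinge (rad), axis 64 mm from the jar's axis toward -x, 84 mm up. 0: shut, pointing down along the jar; 1.57: straight out; starts raised at about 2.2. 26 mm wide. Stiff: it stays where it is left (1 N at the tip moves it). Dead centre with the bail hooked is about 0.3; below that the gasket pulls it shut.
- lever_tip (a point): Middle of the clasp lever's free end; with the lever shut it lies 45.5 mm below and 11 mm outward of the lever's hinge axis. The lever is a 2.5 mm plate, 26 wide, its last 10 mm curled toward the pushed side. The face to push (upper when the lever points out, outer when shut) lies 7 mm off the hinge axis.
- wire_bail (a joint): Hinge of the wire bail on the lever (rad), swings freely. 3.0: lies back along the raised lever on its stop, pointing outward (start); smaller: swung up and over toward the lid; 0: clamped. Its pin is 13 mm from the lever's axis: with the lever shut, 13 mm below it and 2 mm nearer the jar. Bail joint minus lever joint = its lean outward from upright.
- bail_bar (a point): Middle of the bail's crossbar (centre of the 4 mm wire), 47.5 mm from the bail's pin. The bail is a U, 34 mm between the side wires, which pass beside lever and keeper. Pushed inward past upright it drops with the side wires on the shut lid's front edge, the bar behind the keeper's lip; as the lever goes down the bar slides out into the keeper.
- sugar_box: Bystander: paper box of sugar cubes, 64x100x55 mm, behind the jar. Origin: centre of its underside.
- espresso_cup: Bystander: cream espresso cup standing upside down, 64x91x50 mm, to the left. Origin: on its underside.
- milk_jug: Bystander: small steel milk jug, 101x68x85 mm, to the right. Origin: on its underside.
There are look-alikes about, which are no part of the job. Leave any red look-alike of the sugar_jar alone.

How it is judged:
On the way, in this order (a step that is already met when the one before it is completed fails the run):
1. the lid is down on its gasket (value of joint jar_lid below 0.04 rad), for 0.2 s.
2. the bail's bar has been swung over the keeper lip and lies behind it on the lid's side (x of bail_bar in the frame of keeper between -0.002 and 0.03 m and z of bail_bar in the frame of keeper below 0.022 m and value of joint jar_lid below 0.04 rad), for 0.2 s.
At the end, for the whole second after the job is handed in: With nothing touching it, the lid is held squeezed on its gasket (lid joint below -0.010 rad; unclamped it rests near 0), the bail's bar lies in the keeper's groove (within 4 mm along and 4 mm up or down), and the clasp lever lies shut (below 0.12 rad) (value of joint jar_lid below -0.01 rad and value of joint clasp_lever below 0.12 rad and x of bail_bar in the frame of keeper between -0.003 and 0.004 m and z of bail_bar in the frame of keeper between -0.004 and 0.004 m).
It fails at once if the sugar box is shifted more than 25 mm or tipped (distance of sugar_box from where it was at the start of the episode above 0.025 m or angle between sugar_box's own z axis and vertical above 0.35 rad).
It fails at once if the espresso cup is shifted more than 25 mm or tipped (distance of espresso_cup from where it was at the start of the episode above 0.025 m or angle between espresso_cup's own z axis and vertical above 0.35 rad).
It fails at once if the milk jug is shifted more than 25 mm or tipped (distance of milk_jug from where it was at the start of the episode above 0.025 m or angle between milk_jug's own z axis and vertical above 0.35 rad).
It also fails if it takes over 58 s, if anything falls off the work surface, if the arm or the gripper's body presses on something with over 40 N, if the wrist force passes 120 N, or if a joint passes its speed limit or range.

## Robot

A 6-joint arm with a two-finger parallel gripper is mounted at the origin on a cart in front of the work surface, level with it; the furniture and walls round the work are solid. World frame = base frame: x ahead of the robot, y to its left, z up, the work surface at z = 0. Lengths are in m, angles in rad, forces in N, time in s.
With the tool pointing down it reaches from about 0.35 to 0.775 m from the base axis. Payload 7.3 kg.
Tool frame: the origin (TCP) lies midway between the tips of the shut fingers; the grasp point (between the pads) lies 19 mm behind it; z points along the fingers, y is the line along which they close (so a half turn about z gives the same grasp; the last joint's range is limited). The gripper opens to 92 mm and grips with 3 to 60 N. Pads are 19 mm wide; open, the fingers measure 130 mm over their backs; the gripper's body (75 mm by 190 mm) begins 47 mm behind the grasp point.
Start: joints at [-1.246, 0.342, 1.524, -0, 1.275, -0.146], TCP at [0.238, -0.468, 0.227] pointing down, gripper open.
Joint ranges: [-2.53, 2.53], [-0.77, 2.02], [0.04, 2.7], [-1, 4.14], [0.28, 2.66], [-3.11, 3.11]. Speed limits (rad/s): [2.57, 2.57, 3.14, 3.14, 3.14, 3.14].

## Interface

Orientations are given as [roll, pitch, yaw] about the fixed x, y, z axes, in that order (R = Rz(yaw) Ry(pitch) Rx(roll)).
In Python, from cell import monitor, vision, workorder gives the robot as it stands.
- The arm moves only by the tool move_arm, never from a script. Its argument "rows" is a list of rows, each a list of 5 numbers: the shift along the world's x, y, z in mm, then the turn about the world's z in rad, then the closure, from -1 (fully open) to 1 (shut). A call has 1 to 12 rows; each row shifts and turns the commanded pose from where the row before left it; what a row does not reach is not made up. A row lasts 1/10 s, in which the tool goes at most 50 mm and 8.59 degrees, less where a joint would pass 70% of its speed; a pose out of reach is approached as far as the arm can. A call is refused whole if a number of a shift passes 50 or a number of a turn 0.15, either way. A call with a gripper value outside its range is refused whole. The fingers move at their own pace and stop on an object; "newtons" is the grip in N (left out, the last holds). Time passes only in rows, so rows that do not move let the fingers close. It gives the time, the measured TCP pose, the force, the opening and the grip force at its end, in the units of the state.
- monitor.observe(): the state, without advancing time (a new reading comes with each control period).
- vision.read_camera(name): name is "side" or "top" or "wrist"; returns the picture (400x640x3 uint8, red, green, blue); there is no depth.
- vision.get_calibration(name): a dict with "K" (3x3 intrinsics, pixels), "T" (4x4, takes a point from camera to world coordinates); the wrist camera has in their place "mount" (4x4, takes a point from camera to tool coordinates, whose origin is the TCP and whose axes are the flange's). Camera axes: x right, y up, looking along -z (the intrinsics and any distortion apply to the point x, -y, -z); pixel columns grow to the right and rows downward; lengths in m; the calibration is good to about 2 mm. A picture is of the moment at which its call begins: read the wrist's pose just before it. get_calibration takes no time and is no camera call.
- workorder.hand_in(): hands the job in; it is judged then, once.
The state is a dict: "time": time; "qpos": joint angles; "qvel": joint speeds; "joint_efforts": joint torques, N m; "tool_pos": TCP position; "tool_rot": TCP orientation; "contact_force": force on the tool from outside, world axes, zero at the start; "torque": the same for the moment, N m; "opening": finger opening in m; "grip_force": force on a finger pad.
Only numpy, scipy, OpenCV 4.12 (cv2) and the standard library are available. Lean on these libraries where they do the work, as an engineer would, in place of code of your own. Each camera call takes 0.05 s, during which the arm holds its last target. There are 200 camera calls.

## Working session

There is one attempt and no reset: what is moved stays moved. The work goes in short steps, Python scripts to look and compute and a tool call to move; the robot and the scene stay as the last step left them, time stands still between calls to the robot, and variables do not carry over. Pictures are saved under pics/ and viewed, at most 10 in all, crops included, and the job is handed in when it is done.

Besides the shell and the picture viewer there is one more tool, called after ">>>" as name([rows], argument=value, ...), one row to a line, values as JSON. move_arm: Moves the arm, as the interface text tells. Its arguments: {"type":"object","properties":{"rows":{"type":"array","items":{"type":"array","items":{"type":"number"}}},"newtons":{"type":"number"}},"required":["rows"]}

```bash
mkdir -p pics; ls; python3 - <<'E'
from cell import monitor,vision
import cv2,numpy as np
print(monitor.observe())
for n in("side","top"):
    im=vision.read_camera(n); cv2.imwrite(f"pics/{n}0.png",im[:,:,::-1]); c=vision.get_calibration(n); print(n,{k:np.round(v,4).tolist() if not isinstance(v,str) else v for k,v in c.items()})
print(vision.get_calibration("wrist"))
E
```

```text
pics
{'time': 0.0, 'qpos': array([-1.24598618e+00,  3.42735435e-01,  1.52502783e+00, -2.61227665e-05,
        1.27539434e+00, -1.46011653e-01]), 'qvel': array([-0.00122312,  0.00063111, -0.00105978,  0.00118827, -0.00031285,
        0.00192993]), 'joint_efforts': array([ 1.21666184e-03, -4.31237590e+01, -2.44220281e+01,  7.19204312e-02,
        5.58879878e-02, -1.19959509e-04]), 'tool_pos': array([ 0.23802409, -0.46747909,  0.22603459]), 'tool_rot': array([-3.14004072e+00, -2.02976406e-04,  4.70829271e-01]), 'contact_force': array([ 0.28387217, -0.47205443,  0.65186508]), 'torque': array([ 0.01175697,  0.00519809, -0.04817195]), 'grip_force': 0.0, 'opening': 0.0917170190741307}
side {'K': [[483.104, 0.0, 315.958], [0.0, 483.104, 199.0204], [0.0, 0.0, 1.0]], 'T': [[0.9986, 0.0415, -0.0322, 0.5219], [-0.0514, 0.647, -0.7608, -0.8347], [-0.0107, 0.7614, 0.6482, 0.8908], [0.0, 0.0, 0.0, 1.0]]}
top {'K': [[417.7242, 0.0, 320.5382], [0.0, 417.7242, 196.4409], [0.0, 0.0, 1.0]], 'T': [[-0.0127, 0.9956, -0.0934, 0.4583], [-0.9998, -0.0143, -0.0168, 0.0706], [-0.0181, 0.0931, 0.9955, 1.157], [0.0, 0.0, 0.0, 1.0]]}
{'K': array([[278.67932049,   0.        , 320.99446934],
       [  0.        , 278.67932049, 201.26315432],
       [  0.        ,   0.        ,   1.        ]]), 'mount': array([[ 1.03400011e-03,  9.63280556e-01,  2.68494881e-01,
         7.09705199e-02],
       [ 9.99999382e-01, -1.10566738e-03,  1.15713260e-04,
        -1.52087870e-04],
       [ 4.08330365e-04,  2.68494596e-01, -9.63281104e-01,
        -1.56818111e-01],
       [ 0.00000000e+00,  0.00000000e+00,  0.00000000e+00,
         1.00000000e+00]])}
```

View pics/side0.png

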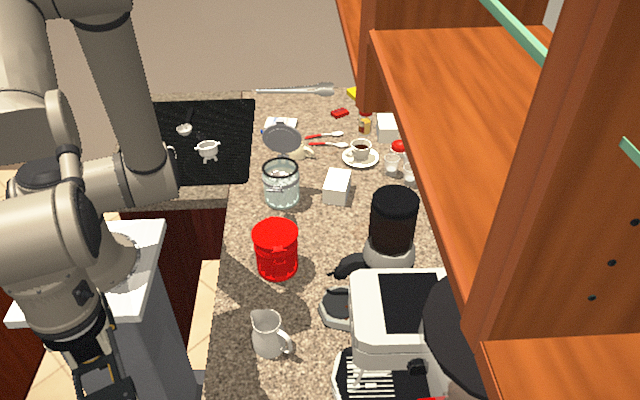

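View pics/top0.png

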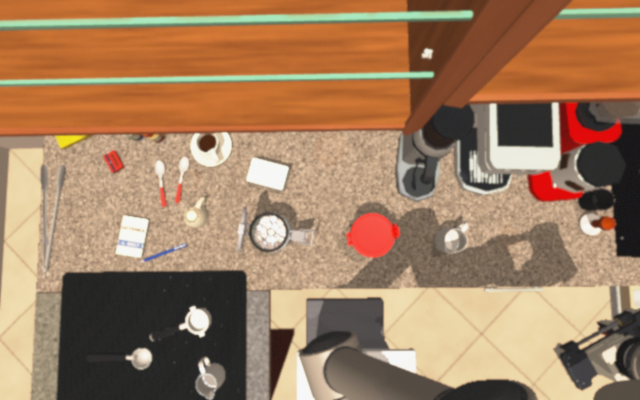

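The side view shows the jar at about (281,183) with its lid standing up behind it at (282,137). The red look-alike is at (276,250), with the jug in front. In the top view the jar is at (270,232), the open lid is edge-on at (241,230), and the clasp points right to (302,237), roughly toward world -y.

```bash
cat > h.py <<'E'
import numpy as np,cv2
from cell import monitor,vision
def cam(n,st=None):
    c=vision.get_calibration(n)
    if n!="wrist": return c["K"],c["T"]
    from scipy.spatial.transform import Rotation as R
    T=np.eye(4);T[:3,:3]=R.from_euler("xyz",st["tool_rot"]).as_matrix();T[:3,3]=st["tool_pos"]
    return c["K"],T@c["mount"]
def ray(n,u,v,st=None):
    K,T=cam(n,st);d=np.linalg.solve(K,[u,v,1]);d=T[:3,:3]@(d*[1,-1,-1]);return T[:3,3],d
def onz(n,u,v,z,st=None):
    o,d=ray(n,u,v,st);return o+d*(z-o[2])/d[2]
def proj(n,p,st=None):
    K,T=cam(n,st);q=T[:3,:3].T@(np.array(p)-T[:3,3]);q=K@(q*[1,-1,-1]);return q[:2]/q[2]
E
python3 - <<'E'
import cv2
a=cv2.imread("pics/top0.png")[190:280,220:340];b=cv2.imread("pics/side0.png")[110:220,240:340]
cv2.imwrite("pics/crop1.png",cv2.hconcat([cv2.resize(a,(400*120//110,400*90//110),interpolation=2),cv2.resize(b,(300,400*90//110),interpolation=2)]))
from h import *
print("jar",onz("top",269,232,.11),"tip",onz("top",310,238,.12),"lidtop",onz("top",243,208,.2),onz("top",241,248,.2))
print("box",onz("top",268,172,.055),"cup",onz("top",196,213,.03),"red",onz("top",373,235,.12))
E
```

```text
jar [0.46893735 0.2184547  0.11      ] tip [0.45274908 0.11547689 0.12      ] lidtop [0.5238778  0.26569884 0.2       ] [0.43244678 0.26985649 0.2       ]
box [0.62921982 0.22870944 0.055     ] cup [0.52370894 0.42833731 0.03      ] red [ 0.45815252 -0.04009483  0.12      ]
```

View pics/crop1.png

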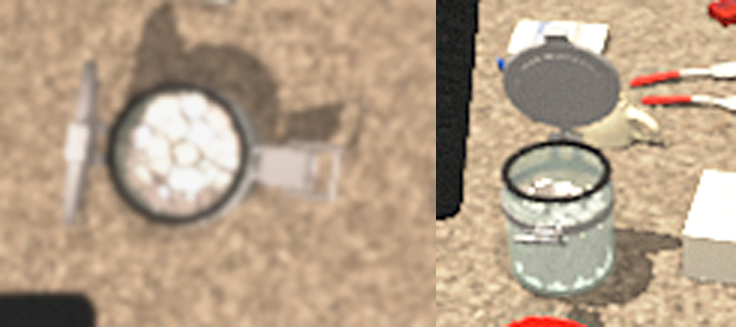

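The crop puts the rim centre at top-view pixel (269,232.4), the bail bar at about (311.7,237.4), and the lid edge-on from (244,207) to (239,251). Next I compute the jar frame.

```bash
python3 - <<'E'
from h import *
j=onz("top",269,232.4,.110);b=onz("top",311.7,237.4,.123);k=onz("top",240.7,229.3,.215)
for d in (b-j,j-k,b-k): print(np.round(d[:2],4),np.linalg.norm(d[:2]),np.degrees(np.arctan2(d[1],d[0])))
print(j,b,k)
E
```

```text
[-0.0138 -0.1073] 0.10819478330391508 -97.30423960550175
[-0.0068 -0.0492] 0.049640700642698724 -97.90207559688865
[-0.0206 -0.1565] 0.1578336315795941 -97.49226361502748
[0.46793954 0.21845589 0.11      ] [0.45418387 0.1111391  0.123     ] [0.47476416 0.26762523 0.215     ]
```

>>> move_arm([
  [0,0,50,0.15,1],
  [10,30,50,0.15,1],
  [20,45,30,0.15,1],
  [25,50,0,0.15,1],
  [25,50,0,0.15,1],
  [25,50,0,0.15,1],
  [25,50,0,0.1,1],
  [25,50,0,0,1],
  [25,50,0,0,1],
  [25,50,0,0,1],
  [20,50,0,0,1],
  [20,50,0,0,1],
])

```text
time: 1.3
tool_pos: [0.4579, 0.0045, 0.3448]
tool_rot: [-3.141, 0.0, 1.471]
contact_force: [0.9, -0.8, 0.1]
opening: 0.0019
grip_force: 0.0
```

>>> move_arm([
  [5,50,0,-0.03,1],
  [5,50,0,0,1],
  [5,50,0,0,1],
  [5,50,0,0,1],
  [0,50,0,0,1],
  [0,45,0,0,1],
  [0,0,0,0,1],
  [0,0,0,0,1],
])

```text
time: 2.1
tool_pos: [0.4771, 0.2971, 0.3441]
tool_rot: [-3.14, 0.001, 1.443]
contact_force: [-0.1, -0.3, -0.7]
opening: 0.0002
grip_force: 0.0
```

```bash
python3 - <<'E'
from h import *
import pickle
st=monitor.observe();im=vision.read_camera("wrist")[:,:,::-1];pickle.dump(st,open("st1.pkl","wb"))
print(st["tool_pos"],st["tool_rot"]);cv2.imwrite("pics/w1.png",im)
u=np.array([np.cos(1.4416),np.sin(1.4416)]);j=np.array([.468,.2185])
for n,a,z in(("rim",0,.11),("lid edge up-face",71,.222),("lidedge in",63,.222),("bar",-109.8,.123),("tip",-94.3,.12)):
    print(n,proj("wrist",[*(j+u*a/1000),z],st))
E
```

```text
[0.47706454 0.29713882 0.34409801] [-3.14035673e+00  1.31363436e-03  1.44308161e+00]
rim [322.62069642 228.10275544]
lid edge up-face [323.29743838 203.12299883]
lidedge in [323.26127676 210.45741855]
bar [322.36354395 297.18754119]
tip [322.3964158 287.3395966]
```

View pics/w1.png

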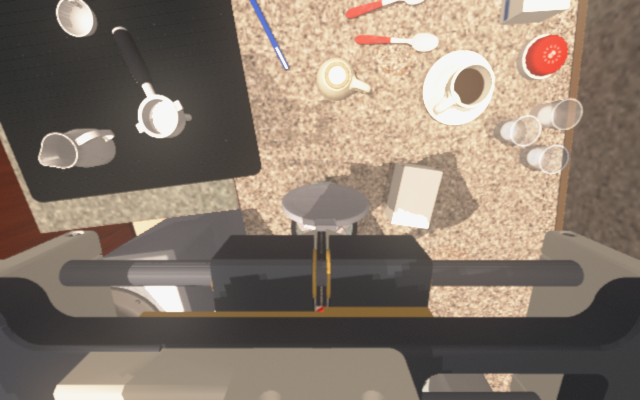

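The wrist view shows the lid's upper face as an ellipse, columns 282–369 and rows 183–225, with the keeper near row 230. Its top edge leans further toward the jar than I assumed, so I fit the lid angle and jar offset.

```bash
python3 - <<'E'
from h import *
import pickle
st=pickle.load(open("st1.pkl","rb"))
u=np.array([np.cos(1.4416),np.sin(1.4416)]);j=np.array([.468,.2185])
def P(th,r,h=11,o=0):
    a=60+o-(r*np.cos(th)-h*np.sin(th)); return [*(j+u*a/1000),(108+r*np.sin(th)+h*np.cos(th))/1000]
for th in(1.2,1.3,1.4,1.54):
    print(th,[proj(n,P(th,r),s).round(1) for n,s in(("wrist",st),("top",None),("side",None)) for r in(6,114)])
E
```

```text
1.2 [array([322.8, 184.6]), array([323.1, 239.1]), array([241.5, 229.2]), array([249.4, 230.5]), array([282.3, 151. ]), array([278.1, 127.6])]
1.3 [array([322.8, 183.9]), array([323.2, 230.4]), array([241.2, 229.1]), array([244.3, 229.9]), array([282.3, 151.1]), array([278.7, 124.5])]
1.4 [array([322.8, 183.1]), array([323.2, 220.9]), array([241. , 229.1]), array([239.2, 229.3]), array([282.4, 151.2]), array([279.2, 121.8])]
1.54 [array([322.8, 182.3]), array([323.3, 206.4]), array([240.7, 229.1]), array([232.1, 228.5]), array([282.4, 151.4]), array([280. , 118.6])]
```

```bash
python3 - <<'E'
import cv2
a=cv2.imread("pics/w1.png")[165:265,260:390];b=cv2.imread("pics/side0.png")[110:220,240:340]
cv2.imwrite("pics/c2.png",cv2.hconcat([cv2.resize(a,(520,400),interpolation=2),cv2.resize(b,(280,400)[:2] if 0 else (280,400),interpolation=2)]))
E
```

```text
(no output)
```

View pics/c2.png

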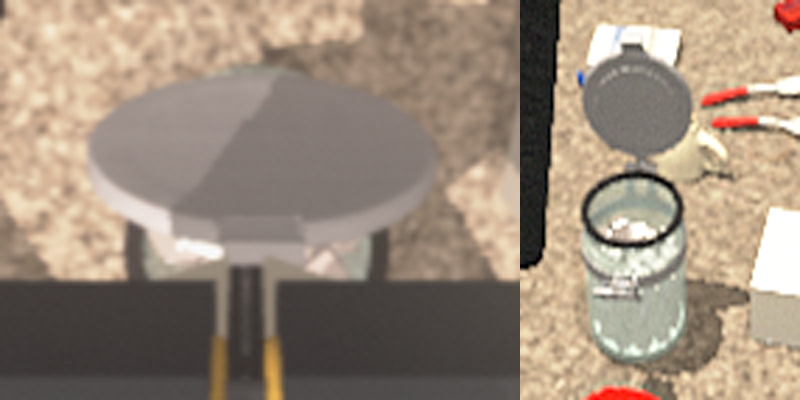

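The lid stands at about 1.40 rad and the jar frame agrees with both views. I descend behind the lid, then sweep it down along its arc.

>>> move_arm([
  [1,8,-35,0,1],
  [0,0,-40,0,1],
  [0,0,-40,0,1],
  [0,0,-30,0,1],
  [0,0,0,0,1],
  [0,0,0,0,1],
])

```text
time: 2.75
tool_pos: [0.4792, 0.3034, 0.201]
tool_rot: [3.141, -0.0, 1.439]
contact_force: [0.1, 0.5, 0.7]
opening: 0.0003
grip_force: 0.0
```

```bash
cat >> h.py <<'E'
U=np.array([np.cos(1.4416),np.sin(1.4416)]);J=np.array([.468,.2185])
def where():
    s=monitor.observe();d=s["tool_pos"][:2]-J
    print("a %.1f n %.1f z %.1f"%(d@U*1e3,(d@[-U[1],U[0]])*1e3,s["tool_pos"][2]*1e3),"F",s["contact_force"].round(1),"t",s["time"]);return s
E
python3 -c "
from h import *;where()"
```

```text
a 85.6 n -0.2 z 201.0 F [0.1 0.5 0.7] t 2.75
```

>>> move_arm([
  [-1.5,-10,-1,0,1],
  [-1.2,-10,-1,0,1],
  [-1.2,-9,-1.3,0,1],
  [-1.2,-9,-1.3,0,1],
  [-1.1,-8.5,-3.3,0,1],
  [-1.1,-8.5,-3.3,0,1],
  [-1,-7.6,-4.8,0,1],
  [-1,-7.6,-4.8,0,1],
  [0,0,0,0,1],
])

```text
time: 3.65
tool_pos: [0.4685, 0.233, 0.1781]
tool_rot: [-3.139, 0.001, 1.44]
contact_force: [0.1, -0.2, -1.0]
opening: 0.0003
grip_force: 0.0
```

```bash
python3 -c "
from h import *;where()"
```

```text
a 14.5 n 1.4 z 178.1 F [ 0.1 -0.2 -1. ] t 3.65
```

>>> move_arm([
  [-0.9,-6.6,-6,0,1],
  [-0.9,-6.6,-6,0,1],
  [-0.7,-5.2,-7.3,0,1],
  [-0.7,-5.2,-7.3,0,1],
  [-0.5,-3.6,-8,0,1],
  [-0.5,-3.6,-8,0,1],
  [-0.5,-3,-7,0,1],
  [-0.5,-3,-7,0,1],
  [0,-2,-2,0,1],
  [0,0,0,0,1],
])

```text
time: 4.65
tool_pos: [0.4642, 0.1966, 0.1213]
tool_rot: [3.141, -0.003, 1.44]
contact_force: [-1.8, 4.4, 6.5]
opening: 0.0002
grip_force: 3.6
```

```bash
python3 -c "
from h import *;where()
cv2.imwrite('pics/s2.png',cv2.resize(vision.read_camera('side')[100:220,220:380,::-1],(640,480),interpolation=2))"
```

```text
a -22.2 n 0.9 z 121.3 F [-1.8  4.4  6.5] t 4.65
```

View pics/s2.png

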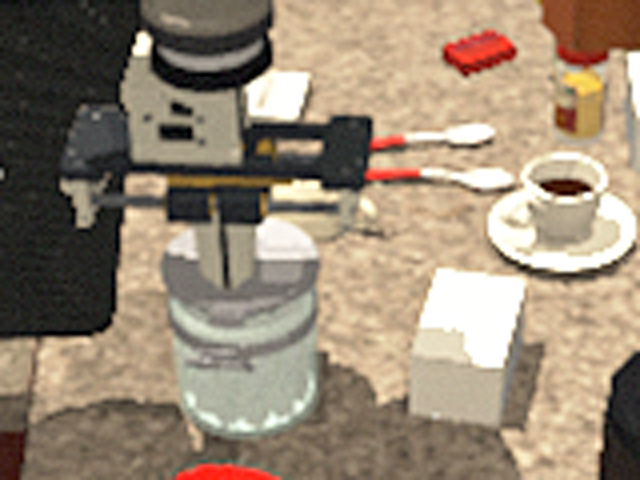

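The lid is down under the fingers at about (240,280) in the crop. I press near its clasp edge to seat it.

>>> move_arm([
  [0,0,5,0,1],
  [-2,-16,0,0,1],
  [0,0,-4,0,1],
  [0,0,-2,0,1],
  [0,0,-1,0,1],
  [0,0,-1,0,1],
  [0,0,0,0,1],
  [0,0,0,0,1],
])

```text
time: 5.5
tool_pos: [0.4624, 0.1779, 0.1198]
tool_rot: [3.139, 0.003, 1.441]
contact_force: [-6.4, -10.2, 22.4]
opening: 0.0008
grip_force: 11.6
```

```bash
python3 -c "
from h import *;where()"
```

```text
a -41.0 n 0.3 z 119.8 F [ -6.4 -10.2  22.4] t 5.5
```

>>> move_arm([
  [0,0,40,0,1],
  [0,0,15,0,1],
  [-4.5,-34,0,0,1],
  [-4.5,-34,0,0,1],
  [-4,-30,0,0,1],
  [0,0,-30,0,1],
  [0,0,-28,0,1],
  [0,0,0,0,1],
  [0,0,0,0,1],
])

```text
time: 6.4
tool_pos: [0.4491, 0.0815, 0.1147]
tool_rot: [-3.141, 0.0, 1.441]
contact_force: [-0.1, 0.8, -0.3]
opening: 0.0007
grip_force: 0.0
```

```bash
python3 -c "
from h import *;where()
a=cv2.resize(vision.read_camera('top')[195:270,225:345,::-1],(640,400),interpolation=2)
cv2.imwrite('pics/t3.png',a)"
```

```text
a -138.3 n 1.1 z 114.7 F [-0.1  0.8 -0.3] t 6.4
```

View pics/t3.png

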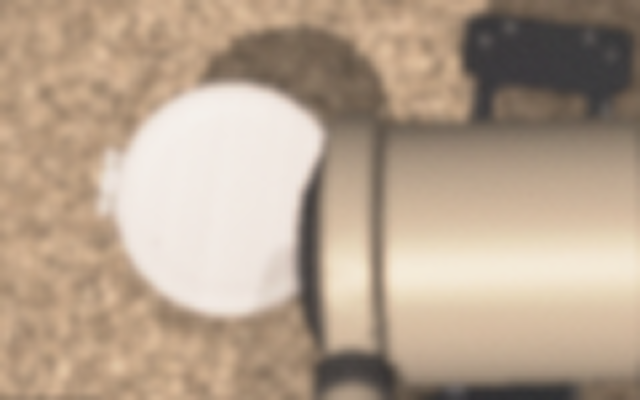

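The top view shows the lid shut, as a full disc centred near (225,200). Next I swing the bail over, keeping the fingertips just under the bar along its arc.

>>> move_arm([
  [1.1,8.5,1,0,1],
  [1.1,8.5,1.3,0,1],
  [0.6,5,4,0,1],
  [0.6,5,3.8,0,1],
  [0.5,4,2.2,0,1],
  [0.8,6,1.5,0,1],
  [0.9,7,1.5,0,1],
  [0.9,7,1,0,1],
  [0.9,7,0,0,1],
  [0.9,7,-0.5,0,1],
  [0.9,7,0,0,1],
  [0,0,0,0,1],
])

```text
time: 7.65
tool_pos: [0.4583, 0.1542, 0.1303]
tool_rot: [3.142, -0.0, 1.442]
contact_force: [-0.7, 0.1, 0.4]
opening: 0.0006
grip_force: 0.0
```

```bash
python3 -c "
from h import *;where()"
```

```text
a -65.0 n 1.4 z 130.3 F [-0.7  0.1  0.4] t 7.65
```

>>> move_arm([
  [0,0,40,0,1],
  [-2,-15,40,0,1],
  [-4,-30,10,0,1],
  [0,0,0,0,1],
  [0,0,0,0,1],
])

```text
time: 8.15
tool_pos: [0.4521, 0.1081, 0.2204]
tool_rot: [3.141, -0.0, 1.439]
contact_force: [0.1, 1.1, 0.7]
opening: 0.0003
grip_force: 0.0
```

```bash
python3 -c "
from h import *
import pickle
s=where();w=vision.read_camera('wrist')[:,:,::-1];pickle.dump(s,open('st4.pkl','wb'));cv2.imwrite('pics/w4full.png',w)
b=vision.read_camera('side')[130:220,240:330,::-1]
cv2.imwrite('pics/c4.png',cv2.hconcat([cv2.resize(w[60:260,230:410],(495,550),interpolation=2),cv2.resize(b,(300,550)if 0 else (300,300),interpolation=2).__class__ and cv2.copyMakeBorder(cv2.resize(b,(300,300),interpolation=2),0,250,0,0,0)]))
for a,z in((-62,.1205),(-50,.128),(-94,.12)): print(a,proj('wrist',[*(J+U*a/1e3),z],s))"
```

```text
a -111.6 n 1.5 z 220.4 F [0.1 1.1 0.7] t 8.15
-62 [323.80595821 148.94482887]
-50 [323.90420179 135.72899413]
-94 [323.75459383 183.36777244]
```

View pics/c4.png

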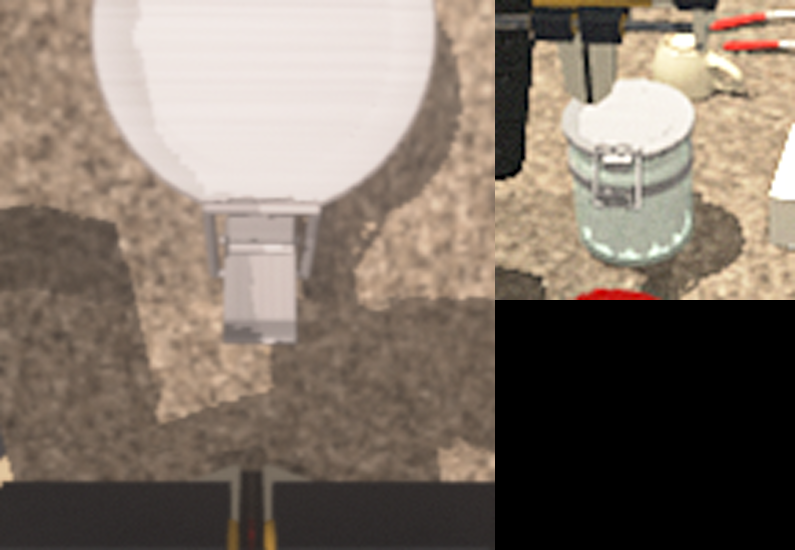

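The bar lies behind the lip at wrist pixel (325,135), and the lever tip is at (324,184). Both match the prediction. Next I press the lever from above.

>>> move_arm([
  [2,15,-45,0,1],
  [1,0,-45,0,1],
  [0,0,0,0,1],
  [-0.5,-4,-12,0,1],
  [-0.4,-3,-9,0,1],
  [-0.5,-4,-7,0,1],
  [-0.3,-3,-7,0,1],
  [0,0,-9,0,1],
  [0.3,2,-8,0,1],
  [0,0,0,0,1],
])

```text
time: 9.25
tool_pos: [0.4532, 0.1115, 0.0774]
tool_rot: [-3.14, 0.0, 1.441]
contact_force: [0.2, 0.2, -0.5]
opening: 0.0002
grip_force: 0.0
```

```bash
python3 -c "
from h import *;where()"
```

```text
a -108.0 n 0.9 z 77.4 F [ 0.2  0.2 -0.5] t 9.25
```

>>> move_arm([
  [0.2,1.5,-5,0,1],
  [0.3,2,-4,0,1],
  [0.3,2,-3,0,1],
  [0.6,5,-1,0,1],
  [0.4,3,0,0,1],
  [0.4,3,0,0,1],
  [0.4,3,0,0,1],
  [0.4,2.5,0,0,1],
  [0,0,0,0,1],
])

```text
time: 10.15
tool_pos: [0.4569, 0.134, 0.0655]
tool_rot: [3.141, -0.001, 1.441]
contact_force: [0.2, -1.0, 0.5]
opening: 0.0003
grip_force: 0.2
```

```bash
python3 -c "
from h import *;where()"
```

```text
a -85.3 n 0.1 z 65.5 F [ 0.2 -1.   0.5] t 10.15
```

>>> move_arm([
  [0.3,2,0,0,1],
  [0.3,2,0,0,1],
  [0.2,1.5,0,0,1],
  [0.1,1,0,0,1],
  [0,0,0,0,1],
  [0,0,0,0,1],
])

```text
time: 10.75
tool_pos: [0.4577, 0.1385, 0.0655]
tool_rot: [-3.142, 0.002, 1.441]
contact_force: [-0.1, -11.0, 1.0]
opening: 0.0002
grip_force: 5.1
```

```bash
python3 -c "
from h import *;where()"
```

```text
a -80.7 n -0.1 z 65.5 F [ -0.1 -11.    1. ] t 10.75
```

>>> move_arm([
  [-2,-15,0,0,1],
  [-3,-20,30,0,1],
  [0,0,45,0,1],
  [0,0,45,0,1],
  [0.5,4,35,0,1],
  [0,0,0,0,1],
  [0,0,0,0,1],
])

```text
time: 11.45
tool_pos: [0.4535, 0.1092, 0.221]
tool_rot: [3.14, -0.001, 1.441]
contact_force: [-0.0, 0.2, -0.3]
opening: 0.0003
grip_force: 0.0
```

```bash
python3 -c "
from h import *
s=where();w=vision.read_camera('wrist')[:,:,::-1]
b=vision.read_camera('side')[140:210,250:320,::-1]
cv2.imwrite('pics/c5.png',cv2.hconcat([cv2.resize(w[60:260,230:410],(360,400),interpolation=2),cv2.resize(b,(400,400),interpolation=2)]))
for a,z in((-62,.1185),(-50,.128),(-75,.0385),(-88,.044)): print(a,proj('wrist',[*(J+U*a/1e3),z],s),proj('side',[*(J+U*a/1e3),z]))"
```

```text
a -110.3 n 0.3 z 221.0 F [-0.   0.2 -0.3] t 11.45
-62 [322.35972807 150.14291478] [275.68219234 179.35985155]
-50 [322.44983872 137.23143855] [276.09606569 173.6381383 ]
-75 [321.93949408 155.04505345] [276.93096436 205.85567123]
-88 [321.94576578 166.44332257] [276.11924645 207.51876183]
```

View pics/c5.png

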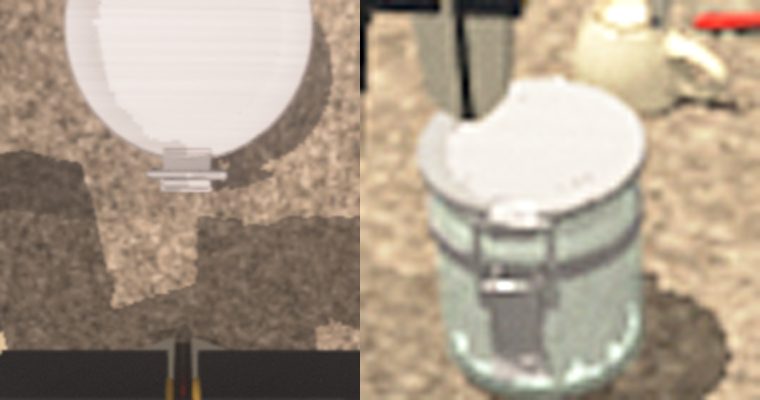

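The bar sits in the keeper groove at wrist pixel (324,148), and the lever hangs flat against the jar. Handing in.

```bash
python3 -c "
from cell import workorder
print(workorder.hand_in())"
```

```text
the job is handed in; nothing more can be done
None
```

The jar is shut and the job handed in at about 11.5 s: the last pictures show the lid down, the bail bar in the keeper groove and the clasp lever flat against the jar; I did not aim at or touch the bystanders, and the hand-in returned no verdict.

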